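# Spot-check the amplifier's cooling plate with the infrared thermometer

## Task

Check the temperature of the bench amplifier with the pistol-shaped infrared thermometer from the open case: its handle is sunk in the foam, so lift it out by the barrel, lay it on its side on the round black mat and let go, then take it again by the handle so that your grip squeezes the red trigger. With the trigger squeezed, aim it square at the middle of the black round patch on the amplifier's sloped plate from 10 to 20 cm away, without touching the amplifier, and hold it steady for two seconds. Then lay it back on its side in the middle of the mat, let go, and leave the other things on the desk where they are.

Things in the scene. Friction and masses are not known exactly. Their poses are not given: they have to be found in the camera images.
- thermo_mid (a point): the thermometer: orange pistol with black nose and handle, 0.26 kg, 158 by 164 by 48 mm, lying on its side. This point: about the middle of the whole, 24 mm above its underside. Axes of all four thermo_ points: +x forward out of the lens, y across the barrel with the handle towards -y, z through the 48 mm thickness, up as it lies. From the barrel's middle it is at x -17, y -40 mm
- thermo_barrel (a point): point to lift the thermometer out by: on the barrel's axis, 20 mm ahead of the barrel's middle, half-way up. The barrel is flat-sided, 140 (x) by 46 (y) by 48 (z) mm. In the case there is a finger notch in the foam on each side (+y, -y) of this point, 46 mm long along x, reaching 62 mm out from the barrel's axis and as deep as the barrel's underside
- thermo_grip (a point): point to hold the handle by, half-way up, opposite the trigger; from the barrel's middle x -42.7, y -49.6 mm. The black handle is 38 mm fore-and-aft, 34 thick, 115 long with its 52 by 14 by 48 mm orange foot, raked 10 degrees: its length runs along (-0.174,-0.985,0), fore-and-aft is (0.985,-0.174,0). Gripped fore-and-aft here, a finger presses the trigger home; width then 41 mm
- case: black hard case 294 (x) by 254 (y) mm, rim 66 mm high, fixed; origin under its middle. Lid open at its +y side, leaning out 25 degrees, 300 mm high. Grey foam, surface 62 mm above the desk, fits round the thermometer with 4 to 11 mm to spare. The thermometer lies in it with the same axes, its barrel's middle 35 mm to +y of the case's middle, its underside 20 mm above the desk
- thermo_lens (a point): middle of the lens at the front of the barrel, 74.5 mm ahead of the barrel's middle; the line of sight leaves here along the thermometer's +x
- trigger (a joint): the red trigger in front of the handle, 40 mm long, 18 mm thick, its middle opposite thermo_grip, standing 9 mm proud of the handle's front: 0 released, 0.006 m squeezed home (reads in m); a spring of 2.4 N at rest, 6 N at home, brings it back
- amplifier: dark grey bench amplifier, fixed, 180 deep (x) by 260 wide (y) by 142 mm high, 164 mm with its cooling fins; origin under its middle; the front (-x side) is a sloped aluminium plate that leans back 30 degrees from upright
- patch: matt black round patch with a yellow rim, 64 mm across, 1 mm thick, in the middle of the amplifier's sloped plate, about 80 mm above the desk; origin at its middle; +z points straight out of the plate (30 degrees above level)
- mat: round black mat, 230 mm across, 3 mm thick, fixed to the desk; origin under its middle
- logger: bystander: white climate logger with display, 70 by 105 by 30 mm, loose
- mouse: bystander: black computer mouse, 110 by 60 by 34 mm, loose
- notes: bystander: block of yellow sticky notes 76 by 76 by 22 mm, loose
- tracker: bystander: grey motion sensor with orange top, 70 by 45 by 24 mm, loose
- mug: bystander: blue mug, 82 mm wide, 95 mm high, loose
- marker: bystander: blue marker pen, 130 by 17 mm, loose
Not all that is in view belongs to the job. Leave any blue look-alike of the part that bears thermo_mid alone.

How it is judged:
On the way, in this order (a step that is already met when the one before it is completed fails the run):
1. the thermometer lies on its side on the round mat, let go (horizontal distance between thermo_mid and mat below 0.09 m and height (world z) of thermo_mid below 0.035 m and angle between the z axis of thermo_mid and the z axis of mat, either way round below 0.15 rad and contact force between thermometer and the fingers below 0.1 N), for 0.2 s.
2. trigger squeezed, the thermometer points at the patch (line of sight within 22 mm of its middle, square within 30 degrees, lens 7 to 23 cm away) and is held steady for 1.5 s (value of joint trigger above 0.004 m and x of patch in the frame of thermo_lens between 0.07 and 0.23 m and y of patch in the frame of thermo_lens between -0.022 and 0.022 m and z of patch in the frame of thermo_lens between -0.022 and 0.022 m and angle between the x axis of thermo_lens and the z axis of patch, either way round below 0.524 rad and linear speed of thermometer below 0.02 m/s and angular speed of thermometer below 0.15 rad/s), for 1.5 s.
At the end, for the whole second after the job is handed in: the thermometer lies at rest on its side on the round mat, its middle (thermo_mid) within 90 mm of the mat's middle, flat (within 9 degrees), trigger released and nobody holding it (horizontal distance between thermo_mid and mat below 0.09 m and height (world z) of thermo_mid below 0.035 m and angle between the z axis of thermo_mid and the z axis of mat, either way round below 0.15 rad and linear speed of thermometer below 0.02 m/s and value of joint trigger below 0.002 m); the robot touches nothing.
It fails at once if the thermometer touches the amplifier (over 1 N) (contact force between thermometer and amplifier above 1 N).
It fails at once if a bystander is moved by more than 30 mm (distance of any of logger, mouse, notes, tracker, mug, marker from where it was at the start of the episode above 0.03 m).
It also fails if it takes over 61 s, if anything falls off the work surface, if the arm or the gripper's body presses on something with over 40 N, if the wrist force passes 120 N, or if a joint passes its speed limit or range.

## Robot

A 6-joint arm with a two-finger parallel gripper is mounted at the origin on the work surface. World frame = base frame: x ahead of the robot, y to its left, z up, the work surface at z = 0. Lengths are in m, angles in rad, forces in N, time in s.
With the tool pointing down it reaches from about 0.3 to 0.825 m from the base axis. Payload 5.4 kg.
Tool frame: the origin (TCP) lies at the very end of the fingers, on their centre line; the grasp point (between the pads) lies 19 mm behind it; z points along the fingers, x is the direction in which the jaws open and shut, and the axes are right-handed (so a half turn about z gives the same grasp; the last joint's range is limited). The gripper opens to 92 mm and grips with 3 to 60 N. Pads are 20 mm wide; open, the fingers measure 128 mm over their backs; the gripper's body (75 mm by 189 mm) begins 69 mm behind the grasp point.
Start: joints at [-1.515, 0.158, 1.597, -0, 1.386, -0.21], TCP at [0.151, -0.555, 0.215] pointing down, gripper open.
Joint ranges: [-2.91, 2.91], [-0.94, 2.29], [0.18, 2.7], [-1.29, 4.43], [0.17, 2.64], [-3, 3]. Speed limits (rad/s): [2.57, 2.57, 3.14, 3.14, 3.14, 3.14].

## Interface

Orientations are given as a rotation vector (axis times angle).
In Python, from workcell import bot gives the robot as it stands. Calls block until the motion is done:
- bot.goto(position, orientation): joint-space move of the TCP to a pose.
- bot.line_to(position, rot=None, max_speed=0.15): straight line of the TCP; rot=None keeps the orientation; max_speed is the mean speed in m/s.
- bot.set_joints(angles): joint-space move.
- bot.set_gripper(opening, newtons=None): opening from 0.0 (shut) to 1.0 (fully open); newtons is the grip in N (None keeps the last); returns when the fingers have stopped.
- bot.hold(seconds).
- bot.inverse_kinematics(position, orientation): joint angles nearest the present ones, or None.
- bot.read_camera(name): name is "scene" or "top" or "wrist"; returns a dict with "pixels" (400x640x3 uint8, blue, green, red), "fx", "fy", "cx", "cy" (pixels), "R" (3x3) and "t" (3): a world point X has camera coordinates R X + t. Camera axes: x right, y down, z forward; pixel columns grow to the right and rows downward; lengths in m; the calibration is good to about 2 mm. A picture is of the moment at which its call begins. There is no depth.
A pose or a line that the arm cannot do raises bot.MotionError and nothing moves.
- bot.job_done(): hands the job in, once; it reports no verdict.
Readings, each from a call of its own:
- bot.current_clock(): time.
- bot.current_joints(): joint angles.
- bot.current_joint_vel(): joint speeds.
- bot.current_effort(): joint torques, N m.
- bot.current_ee_pos(): TCP position.
- bot.current_tool_rot(): TCP orientation.
- bot.current_contact_force(): force on the tool from outside, world axes, zero at the start.
- bot.current_ft_torque(): the same for the moment, N m.
- bot.current_opening(): opening from 0.0 (shut) to 1.0 (fully open).
Only numpy, scipy, OpenCV 4.12 (cv2) and the standard library are available. Lean on these libraries where they do the work, as an engineer would, in place of code of your own. Each camera call takes 0.05 s, during which the arm holds its last target. There are 200 camera calls.

## Working session

There is one attempt and no reset: what is moved stays moved. The work goes in short steps, each a Python script; the robot and the scene stay as the last script left them, time stands still between calls to the robot, and variables do not carry over. Pictures are saved under pics/ and viewed, about 8 in all and at most 12, crops included, and the job is handed in when it is done.

```bash
mkdir -p pics; ls; python3 - <<'E'
from workcell import bot
import cv2,pickle
d={}
for n in ("scene","top"):
    c=bot.read_camera(n); d[n]=c; cv2.imwrite(f"pics/{n}0.png",c["pixels"])
    print(n,c["fx"],c["cx"],c["cy"],c["R"],c["t"])
pickle.dump(d,open("c0.pkl","wb"))
print(bot.current_clock())
E
```

```text
pics
scene 442.2869525482235 314.2302030175233 202.30482980948074 [[ 0.10693584  0.99416314 -0.01429627]
 [ 0.72222773 -0.08755161 -0.6860917 ]
 [-0.68333874  0.06304263 -0.72737459]] [-0.02092066 -0.30937772  1.5609954 ]
top 475.35657980242763 322.63885343888234 198.47929619439017 [[ 0.00608705 -0.99973301  0.02229038]
 [-0.9886705  -0.00935991 -0.14980997]
 [ 0.14997861 -0.02112594 -0.98846351]] [-0.05685427  0.51757572  1.51020114]
0.1
```

View pics/top0.png

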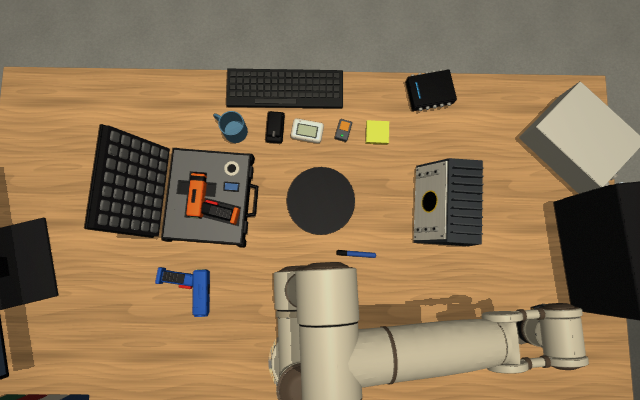

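View pics/scene0.png

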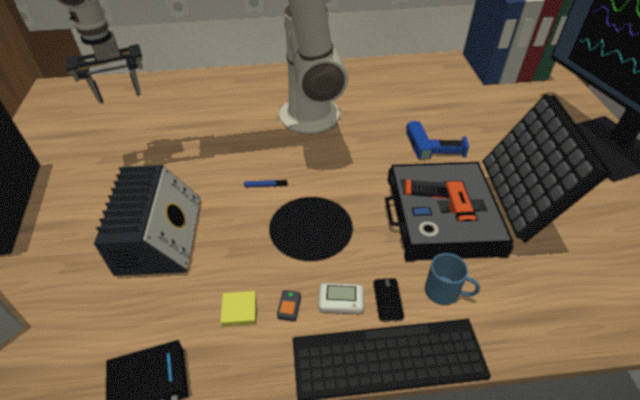

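Candidates for the thermometer are the orange pistol in the case (top ~(205,200)) and the blue one on the desk (~(190,290)). The orange one in the foam fits the description. An enlarged crop will confirm it.

```bash
cat > h.py <<'E'
import numpy as np,cv2,pickle
def ray(c,u,v):
    d=np.array([(u-c["cx"])/c["fx"],(v-c["cy"])/c["fy"],1.]); R=np.array(c["R"]); return -R.T@np.array(c["t"]),R.T@d
def onz(c,u,v,z):
    o,d=ray(c,u,v); return o+d*(z-o[2])/d[2]
def tri(c1,p1,c2,p2):
    o1,d1=ray(c1,*p1);o2,d2=ray(c2,*p2)
    s=np.linalg.lstsq(np.c_[d1,-d2],o2-o1,rcond=None)[0]
    a,b=o1+s[0]*d1,o2+s[1]*d2; return (a+b)/2,np.linalg.norm(a-b)
def big(m):
    cs=cv2.findContours(m.astype(np.uint8),cv2.RETR_EXTERNAL,cv2.CHAIN_APPROX_NONE)[0]; return max(cs,key=cv2.contourArea)
E
python3 - <<'E'
from h import *
d=pickle.load(open("c0.pkl","rb"));T,S=d["top"],d["scene"]
np.set_printoptions(precision=4,suppress=True)
def win(c,x0,y0,x1,y1,f):
    h=cv2.cvtColor(c["pixels"],cv2.COLOR_BGR2HSV).astype(int);m=f(h[...,0],h[...,1],h[...,2]);w=np.zeros_like(m);w[y0:y1,x0:x1]=1;return m&w
dark=lambda h,s,v:(v<75)
for n,c,b in(("top",T,(275,155,365,245)),("scene",S,(260,188,362,268))):
    e=cv2.fitEllipse(big(win(c,*b,dark)));print("mat",n,e,onz(c,*e[0],.003))
yel=lambda h,s,v:(h>18)&(h<38)&(s>110)&(v>60)
P=[]
for n,c,b in(("top",T,(418,180,440,222)),("scene",S,(158,195,195,235))):
    m=win(c,*b,yel);k=cv2.convexHull(np.argwhere(m)[:,::-1].astype(np.int32));e=cv2.fitEllipse(k);print("patch",n,m.sum(),e);P.append(e[0])
print(tri(T,P[0],S,P[1]))
org=lambda h,s,v:(h<14)&(s>170)&(v>120)
m=win(T,165,150,250,240,org);k=big(m);r=cv2.minAreaRect(k);print("barrel",m.sum(),r,[onz(T,*p,.068) for p in cv2.boxPoints(r)])
a=cv2.resize(T["pixels"][140:250,160:260],None,fx=4,fy=4,interpolation=cv2.INTER_CUBIC)
b=cv2.resize(T["pixels"][145:255,400:495],None,fx=4,fy=4,interpolation=cv2.INTER_CUBIC)
cv2.imwrite("pics/crop1.png",np.hstack([a,b]))
E
```

```text
mat top ((320.3994140625, 200.37820434570312), (66.46369934082031, 66.96549224853516), 116.43386840820312) [ 0.5171 -0.0462  0.003 ]
mat scene ((310.4929504394531, 228.64886474609375), (62.44804382324219, 81.89757537841797), 88.2201156616211) [ 0.5245 -0.0455  0.003 ]
patch top 87 ((429.0762634277344, 201.0938262939453), (16.094640731811523, 22.365875244140625), 10.243077278137207)
patch scene 93 ((175.00181579589844, 215.34591674804688), (15.894189834594727, 27.22914695739746), 149.4071807861328)
(array([ 0.5062, -0.3903,  0.0831]), np.float64(0.0005762460613772518))
barrel 584 ((194.82080078125, 197.77304077148438), (14.3130521774292, 35.81184005737305), 6.709836959838867) [array([0.4576, 0.3809, 0.068 ]), array([0.5722, 0.3732, 0.068 ]), array([0.5672, 0.3278, 0.068 ]), array([0.4527, 0.336 , 0.068 ])]
```

View pics/crop1.png

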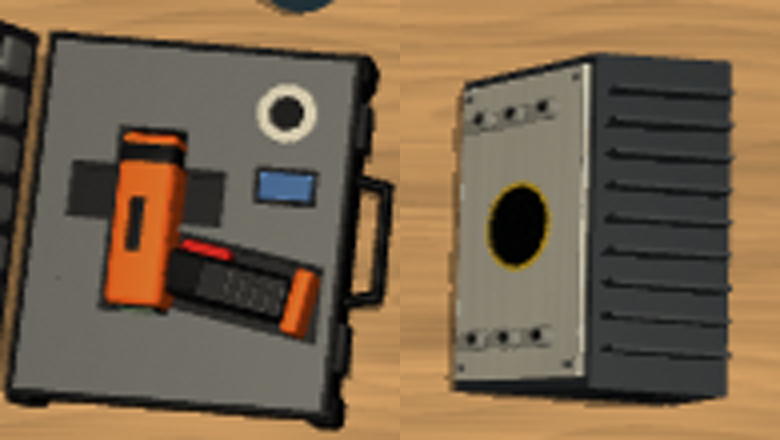

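The crop shows the orange pistol in the foam, with its lens end near crop (155,135), red trigger at (208,248) and finger notches at (90,188) and (207,198). That is the right one. The patch is at crop (518,225), on the plate facing +y. Next I compute the yaws and move above the barrel for a close look.

```bash
python3 - <<'E'
from h import *
from workcell import bot
from scipy.spatial.transform import Rotation as Ro
np.set_printoptions(precision=4,suppress=True)
T=pickle.load(open("c0.pkl","rb"))["top"]
ang=lambda a,b:np.degrees(np.arctan2(b[1]-a[1],b[0]-a[0]))
q=lambda u,v,z,o=160,p=140:onz(T,o+u/4,p+v/4,z)
c=[q(12,395,.066),q(55,35,.066),q(330,420,.066),q(362,62,.066)]
print("case",c,np.mean(c,0),ang(c[0],c[1]),ang(c[2],c[3]),ang(c[2],c[0])-90,ang(c[3],c[1])-90)
b=[q(107,303,.068),q(123,133,.068),q(165,306,.068),q(186,138,.068)]
print("barrel",b,ang(b[0],b[1]),ang(b[2],b[3]))
a=[q(582,378,.142,300,145),q(590,62,.142,300,145)];print("amp",a,ang(*a))
p=np.array([.52,.353])
def R(yaw): # tool down, jaw x along yaw
    return (Ro.from_euler('z',yaw)*Ro.from_euler('x',np.pi)).as_rotvec()
for y in(np.radians(86),np.radians(-94)):
    j=bot.inverse_kinematics([*p,.25],R(y));print(y,j)
j=bot.current_joints();print(Ro.from_rotvec(bot.current_tool_rot()).as_matrix())
bot.set_gripper(.76)
bot.goto([.50,.30,.33],R(np.radians(-94)))
c=bot.read_camera("wrist");pickle.dump(c,open("c1.pkl","wb"));cv2.imwrite("pics/w1.png",c["pixels"]);print(c["R"],bot.current_clock(),bot.current_joints())
E
```

```text
case [array([0.3814, 0.4483, 0.066 ]), array([0.672 , 0.4301, 0.066 ]), array([0.3636, 0.199 , 0.066 ]), array([0.6525, 0.1822, 0.066 ])] [0.5174 0.3149 0.066 ] -3.5860334725257332 -3.324236439795077 -4.070827018835686 -4.499641686242228
barrel [array([0.4544, 0.3772, 0.068 ]), array([0.5915, 0.3712, 0.068 ]), array([0.4524, 0.3315, 0.068 ]), array([0.5879, 0.3208, 0.068 ])] -2.5372059564640197 -4.54068141614655
amp [array([ 0.3807, -0.4226,  0.142 ]), array([ 0.6251, -0.4369,  0.142 ])] -3.3398191069546064
1.5009831567151235 [ 0.4044  0.2752  1.3913  0.      1.4751 -1.0965]
-1.6406094968746698 [0.4044 0.2752 1.3913 0.     1.4751 2.045 ]
[[ 0.2627 -0.9649 -0.0001]
 [-0.9649 -0.2627  0.0016]
 [-0.0016 -0.0004 -1.    ]]
[[-0.0701 -0.9975 -0.0005]
 [-0.9658  0.0677  0.2503]
 [-0.2497  0.0181 -0.9682]] 3.9083 [ 0.3323  0.1304  1.4034 -0.0001  1.608   1.9739]
```

View pics/w1.png

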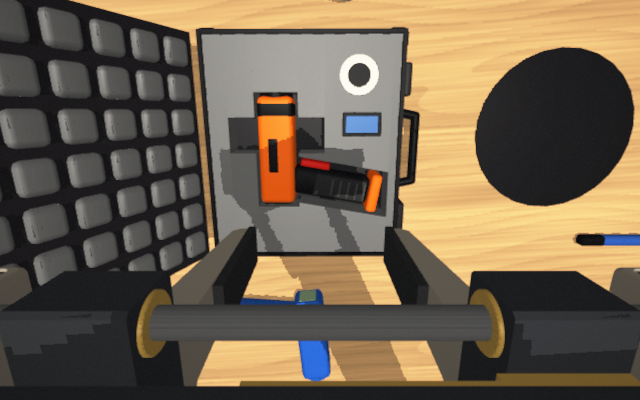

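The wrist picture shows the barrel at columns 258–297, rows 96–204, with notches at rows 118–150. I check this against the top view, test the IK for the aim pose, then pick.

```bash
cat >> h.py <<'E'
from scipy.spatial.transform import Rotation as Ro
np.set_printoptions(precision=4,suppress=True)
rad=np.radians
def R(yaw): return (Ro.from_euler('z',yaw)*Ro.from_euler('x',np.pi)).as_rotvec()
MAT=np.array([.520,-.046]); PATCH=np.array([.5062,-.3903,.0831]); TY=rad(-93.3)
def thermo_tool(Rt,lens,flip):
    """TCP pose gripping handle fore-and-aft (tool z=-thermo z) for thermo rotation Rt, lens position"""
    grip=lens+Rt@np.array([-.0427-.0745,-.0496,0])
    x=np.array([.985,-.174,0])*(-1 if flip else 1); x/=np.linalg.norm(x); z=np.array([0,0,-1.])
    Rg=Rt@np.c_[x,np.cross(z,x),z]
    return grip+.019*Rg[:,2],Ro.from_matrix(Rg).as_rotvec()
def aim(dist=.14,pitch=30,flip=False,yaw=TY):
    Rt=(Ro.from_euler('z',yaw)*Ro.from_euler('y',rad(pitch))).as_matrix()
    return thermo_tool(Rt,PATCH-dist*Rt[:,0],flip)
E
python3 - <<'E'
from h import *
from workcell import bot
c=pickle.load(open("c1.pkl","rb"))
b=[onz(c,*p,.068) for p in((262,203),(258,97),(297,203),(295,97))];print(b,np.mean(b,0))
n=[onz(c,*p,.062) for p in((229,118),(229,150),(324,118),(324,150))];print("notch",n,np.mean(n,0))
k=[onz(c,*p,.066) for p in((198,31),(407,29))];print("casefront",k,np.degrees(np.arctan2(k[0][1]-k[1][1],k[0][0]-k[1][0]))-90)
for f in(0,1):
  for pi in (30,20):
    p,r=aim(pitch=pi,flip=f);print(f,pi,p,bot.inverse_kinematics(p,r))
E
```

```text
[array([0.4572, 0.3812, 0.068 ]), array([0.594 , 0.3706, 0.068 ]), array([0.4539, 0.334 , 0.068 ]), array([0.5908, 0.3245, 0.068 ])] [0.524  0.3526 0.068 ]
notch [array([0.5713, 0.4118, 0.062 ]), array([0.5306, 0.4175, 0.062 ]), array([0.5627, 0.2901, 0.062 ]), array([0.5219, 0.2929, 0.062 ])] [0.5466 0.3531 0.062 ]
casefront [array([0.6744, 0.4337, 0.066 ]), array([0.659 , 0.1843, 0.066 ])] -3.524960087598302
0 30 [ 0.4701 -0.1556  0.1952] [-0.8179  0.1724  1.7085  0.3716  1.6348  0.9384]
0 20 [ 0.471  -0.1397  0.1532] [-0.7224  0.1133  1.8129  0.2749  1.4413  1.014 ]
1 30 [ 0.4701 -0.1556  0.1952] [-0.8179  0.1724  1.7085  0.3716  1.6348 -2.2032]
1 20 [ 0.471  -0.1397  0.1532] [-0.7224  0.1133  1.8129  0.2749  1.4413 -2.1276]
```

```bash
python3 - <<'E'
from h import *
from workcell import bot
r=R(rad(86)); p=[.5435,.3515]
bot.goto([*p,.14],r)
bot.line_to([*p,.027],max_speed=.08)
print("down",bot.current_contact_force(),bot.current_ee_pos())
bot.set_gripper(0,50)
print("grip",bot.current_opening()*92,bot.current_contact_force())
bot.line_to([*p,.20],max_speed=.08)
print(bot.current_opening()*92,bot.current_contact_force(),bot.current_ft_torque(),bot.current_clock())
d={n:bot.read_camera(n) for n in("wrist","scene","top")};pickle.dump(d,open("c2.pkl","wb"))
cv2.imwrite("pics/w2.png",np.hstack([cv2.resize(d["wrist"]["pixels"],(400,250)),cv2.resize(d["scene"]["pixels"][50:300,240:640],(400,250))]))
E
```

```text
down [-0.4854  0.3008 -0.2374] [0.544  0.3517 0.0277]
grip 45.3641561790534 [-0.7988  1.2327  0.8737]
45.68658380852758 [-0.556   0.4183 -2.9594] [ 0.1049 -0.2551 -0.0283] 10.8833
```

View pics/w2.png

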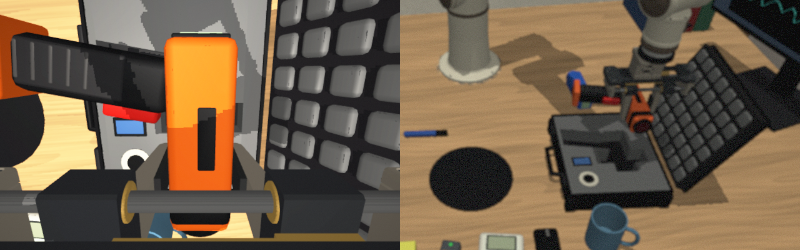

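The left half shows the thermometer level in the jaws; the right half shows the empty foam pocket. Next, laying it on the mat.

```bash
python3 - <<'E'
from h import *
from workcell import bot
x=np.array([np.cos(TY),np.sin(TY)]);y=np.array([-x[1],x[0]])
p=MAT+.037*x+.040*y
r=R(TY+np.pi/2)
print(p,bot.inverse_kinematics([*p,.02],r))
bot.goto([*p,.20],r)
bot.line_to([*p,.03],max_speed=.12)
z=.03; f0=bot.current_contact_force()[2]
while z>.0075:
    z-=.0025; bot.line_to([*p,z],max_speed=.02)
    f=bot.current_contact_force()[2]; print(round(z,4),f,bot.current_ee_pos()[2])
    if f-f0>2.5: break
bot.set_gripper(.74); bot.hold(.3)
bot.line_to([*p,.2],max_speed=.2)
bot.goto([p[0]-.12,p[1]+.06,.30],r)
print(bot.current_clock())
d={n:bot.read_camera(n) for n in("wrist","top","scene")};pickle.dump(d,open("c3.pkl","wb"))
cv2.imwrite("pics/w3.png",d["wrist"]["pixels"])
E
```

```text
[ 0.5578 -0.0852] [-0.3658  0.3636  1.7678 -0.      1.0102 -0.3082]
0.0275 -2.8087287825706735 0.027538193862399238
0.025 -2.3960919488707657 0.024766060725088333
0.0225 -2.8381452794833772 0.022263670311014408
0.02 -2.4653807655487823 0.01978595418382827
0.0175 -2.2098688995066333 0.01728592657331064
0.015 -2.3743295516750864 0.014790114956220065
0.0125 -2.9456822531841635 0.012317034002614934
0.01 -1.1890408238651586 0.010230634279453508
0.0075 19.209829652552827 0.010193883987848748
19.3167
```

View pics/w3.png

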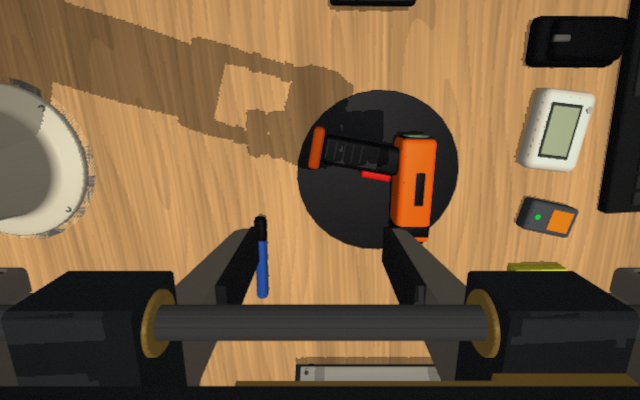

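It lies flat on the mat with the barrel at cols 392–436, rows 135–240, trigger at (376,175) and foot at (316,148). Next I measure its pose.

```bash
python3 - <<'E'
from h import *
c=pickle.load(open("c3.pkl","rb"))["wrist"]
hsv=cv2.cvtColor(c["pixels"],cv2.COLOR_BGR2HSV).astype(int);h,s,v=hsv[...,0],hsv[...,1],hsv[...,2]
org=(h<16)&(s>170)&(v>110)&~(((h<4)|(h>174)))
L,Rr=[],[]
for row in range(150,222):
    cs=np.where(org[row,385:445])[0]+385
    # gap of black slot ignored
    L.append(onz(c,cs.min()-.5,row,.051));Rr.append(onz(c,cs.max()+.5,row,.051))
L,Rr=np.array(L),np.array(Rr)
fl=[np.polyfit(a[:,1],a[:,0],1) for a in(L,Rr)]
print("edges slope deg",[np.degrees(np.arctan(f[0])) for f in fl],"width",np.mean(Rr[:,0]-L[:,0]))
rows=[np.where(org[:,col])[0].min() for col in range(405,430)]
print("rear rows",rows)
rear=np.mean([onz(c,col,r-.5,.051) for col,r in zip(range(405,430),rows)],0)
print("rear",rear)
m=org.copy();m[:,340:]=0;m[:120]=0;m[180:]=0;k=cv2.minAreaRect(big(m));print("foot",k,onz(c,*k[0],.051),[onz(c,*q,.051) for q in cv2.boxPoints(k)])
red=((h<5)|(h>174))&(s>150)&(v>90);red[:,:350]=0;red[:160]=0;red[190:]=0;red[:,392:]=0;k=cv2.minAreaRect(big(red));print("red",k,onz(c,*k[0],.036))
mk=[onz(c,*q,.01) for q in((262,216),(262,297))];print("marker",mk)
sl=np.mean([f[0] for f in fl]);x=np.array([-sl,-1])/np.hypot(sl,1)
y=np.array([-x[1],x[0]])
y0=rear[1]-.0; xm=np.mean([np.polyval(f,y0) for f in fl]); bm=np.array([xm,y0])+.070*x
print("yaw",np.degrees(np.arctan2(x[1],x[0])),"barrel mid",bm,"mid",bm-.017*x-.04*y,"grip",bm-.0427*x-.0496*y)
xp=np.array([np.cos(TY),np.sin(TY)]);yp=np.array([-xp[1],xp[0]]);print("expected",MAT+.017*xp+.04*yp,-93.3)
E
```

```text
edges slope deg [np.float64(4.211571251899715), np.float64(3.4609474806571865)] width 0.045730811511328566
rear rows [np.int64(139), np.int64(139), np.int64(139), np.int64(139), np.int64(139), np.int64(139), np.int64(139), np.int64(139), np.int64(139), np.int64(139), np.int64(139), np.int64(139), np.int64(139), np.int64(139), np.int64(139), np.int64(139), np.int64(139), np.int64(139), np.int64(139), np.int64(139), np.int64(139), np.int64(139), np.int64(139), np.int64(139), np.int64(139)]
rear [0.5614 0.005  0.051 ]
foot ((316.37078857421875, 147.56544494628906), (10.427119255065918, 41.76640701293945), 10.007980346679688) [0.4357 0.001  0.051 ] [array([ 0.4231, -0.0232,  0.051 ]), array([0.4354, 0.0273, 0.051 ]), array([0.4479, 0.0244, 0.051 ]), array([ 0.436 , -0.0263,  0.051 ])]
red ((375.256591796875, 175.79812622070312), (29.79331398010254, 7.002964019775391), 10.619654655456543) [ 0.5112 -0.0422  0.036 ]
marker [array([ 0.3504, -0.0973,  0.01  ]), array([ 0.3371, -0.2283,  0.01  ])]
yaw -93.83642422404806 barrel mid [ 0.559  -0.0648] mid [ 0.5202 -0.0452] grip [ 0.5124 -0.0189]
expected [ 0.559  -0.0653] -93.3
```

The measured pose agrees with the placement to within 1 mm (yaw -93.8°), and the handle grip point is at (0.512, -0.019). Now I grip the handle, lift and aim.

```bash
python3 - <<'E'
from h import *
from workcell import bot
yw=rad(-93.8-10); g=np.array([.5124,-.0189])+.0015*np.array([np.cos(yw),np.sin(yw)])
r=R(yw)
bot.goto([*g,.14],r)
bot.line_to([*g,.008],max_speed=.1)
print(bot.current_contact_force(),bot.current_ee_pos())
bot.set_gripper(0,45); bot.hold(.2)
print("w",bot.current_opening()*92,bot.current_contact_force())
bot.line_to([*g,.20],max_speed=.12)
print("w",bot.current_opening()*92,bot.current_contact_force())
p,q=aim(dist=.20); bot.goto(p,q)
p,q=aim(dist=.15); bot.line_to(p,q,max_speed=.08); bot.hold(.3)
print(bot.current_ee_pos(),p,bot.current_opening()*92,bot.current_clock())
d={n:bot.read_camera(n) for n in("wrist","top","scene")};pickle.dump(d,open("c4.pkl","wb"))
up=lambda i:cv2.resize(i,None,fx=2.6,fy=2.6,interpolation=cv2.INTER_CUBIC)
cv2.imwrite("pics/aim.png",np.hstack([up(d["top"]["pixels"][120:300,330:480]),up(d["scene"]["pixels"][110:290,100:250])]))
E
```

```text
[ 0.5648 -0.6071  0.3654] [ 0.5127 -0.0205  0.0087]
w 40.397515379591816 [0.0124 3.5453 5.0527]
w 40.40907485435158 [ 0.5914 -0.0185 -1.83  ]
[ 0.4706 -0.1468  0.2005] [ 0.4705 -0.1469  0.2002] 40.409665361815044 26.6833
```

View pics/aim.png

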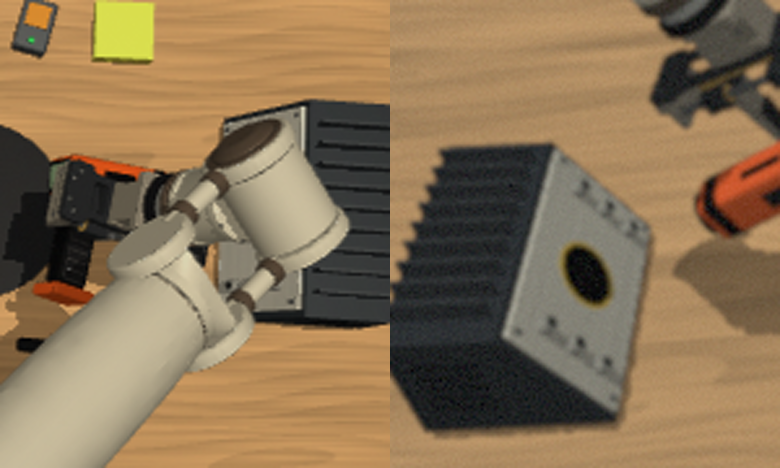

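The trigger is home (width 40.4 mm). Next I overlay the predicted barrel box, lens and sight line on the scene and wrist views.

```bash
python3 - <<'E'
from h import *
from workcell import bot
d=pickle.load(open("c4.pkl","rb"))
Rt=(Ro.from_euler('z',TY)*Ro.from_euler('y',rad(30))).as_matrix()
lens=PATCH-.15*Rt[:,0]
bm=lens-.0745*Rt[:,0]
def pr(c,X):
    q=np.array(c["R"])@X+np.array(c["t"]);return int(round(c["fx"]*q[0]/q[2]+c["cx"])),int(round(c["fy"]*q[1]/q[2]+c["cy"]))
out=[]
for n,(x0,y0,x1,y1) in(("scene",(120,110,320,270)),("wrist",(0,0,640,400))):
    c=d[n];s=3 if n=="scene" else 1
    im=cv2.resize(c["pixels"],None,fx=s,fy=s,interpolation=cv2.INTER_CUBIC)
    P=lambda X:tuple(int(s*k) for k in pr(c,X))
    for a,b in((lens,PATCH),(bm-.07*Rt[:,0],lens)): cv2.line(im,P(a),P(b),(255,255,0),1)
    for y in(-.023,.023):
        for z in(-.024,.024):
            cv2.line(im,P(bm+Rt@[-.07,y,z]),P(bm+Rt@[.07,y,z]),(0,255,0),1)
    cv2.circle(im,P(lens),3,(255,0,255),-1)
    im=im[y0*s:y1*s,x0*s:x1*s]; out.append(cv2.resize(im,(400,int(400*im.shape[0]/im.shape[1]))))
    print(n,pr(c,lens))
for z in(.079,.083):print(onz(d["top"],429.1,201.1,z),onz(d["scene"],175,215.3,z))
h=min(o.shape[0] for o in out);cv2.imwrite("pics/ov.png",np.hstack([o[:h] for o in out]))
E
```

```text
scene (221, 192)
wrist (562, 116)
[ 0.5068 -0.3917  0.079 ] [ 0.5022 -0.3915  0.079 ]
[ 0.5062 -0.3907  0.083 ] [ 0.5059 -0.3901  0.083 ]
```

View pics/ov.png

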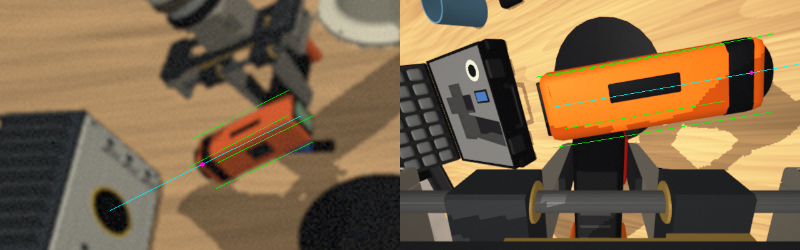

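The scene and wrist overlays match the actual barrel to a few mm, the sight line ends on the patch middle, and the lens is 15 cm away. Holding steady, then laying it back.

```bash
python3 - <<'E'
from h import *
from workcell import bot
bot.hold(2.3); print(bot.current_clock(),bot.current_opening()*92)
p,q=aim(dist=.22); bot.line_to(p,q,max_speed=.1)
yw=rad(-93.8-10); g=np.array([.5124,-.0189])+.0015*np.array([np.cos(yw),np.sin(yw)]); r=R(yw)
bot.goto([*g,.20],r)
bot.line_to([*g,.03],max_speed=.1); f0=bot.current_contact_force()[2]; z=.03
while z>.006:
    z-=.002; bot.line_to([*g,z],max_speed=.02); f=bot.current_contact_force()[2]
    if f-f0>2.5: break
print(z,f0,f,bot.current_ee_pos())
bot.set_gripper(.75); bot.hold(.3)
bot.line_to([*g,.2],max_speed=.15)
bot.goto([.42,0,.30],R(TY+np.pi/2)); bot.hold(.3)
print(bot.current_clock(),bot.current_contact_force())
d={n:bot.read_camera(n) for n in("wrist","top","scene")};pickle.dump(d,open("c5.pkl","wb"))
cv2.imwrite("pics/end.png",np.vstack([np.hstack([cv2.resize(d["wrist"]["pixels"],(400,250)),cv2.resize(d["scene"]["pixels"],(400,250))])]))
c=d["wrist"];hsv=cv2.cvtColor(c["pixels"],cv2.COLOR_BGR2HSV);k=big(cv2.inRange(hsv,(4,170,110),(16,255,255)));b=cv2.minAreaRect(k);print(b,onz(c,*b[0],.051))
# bystander displacement: pixel change in scene outside
a=pickle.load(open("c0.pkl","rb"))["scene"]["pixels"];e=d["scene"]["pixels"]
print("bystander diff",np.abs(a[270:,200:480].astype(int)-e[270:,200:480]).mean(), np.abs(a[178:190,240:290].astype(int)-e[178:190,240:290]).mean())
E
```

```text
29.1333 40.30432444770479
0.007999999999999986 -2.4275590130023192 0.5508436498789064 [ 0.5126 -0.0205  0.0084]
39.35 [ 0.4004 -0.2335  0.0589]
((428.8770751953125, 198.52175903320312), (35.534507751464844, 86.5381851196289), 5.90614128112793) [ 0.5609 -0.0483  0.051 ]
bystander diff 3.310613553113553 3.048888888888889
```

View pics/end.png

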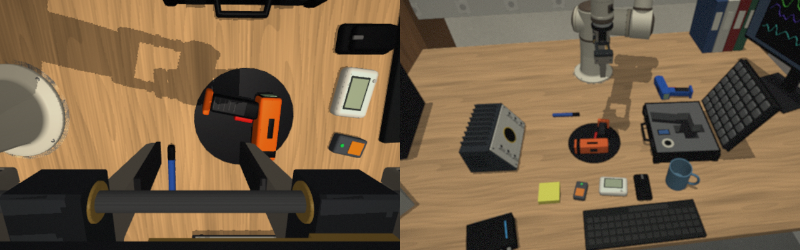

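The thermometer lies flat in the middle of the mat, released and clear of the gripper, and the other objects are where they were. Handing in.

```bash
python3 - <<'E'
from workcell import bot
bot.job_done(); print(bot.current_clock())
E
```

```text
the job is handed in; nothing more can be done
the job is handed in; nothing more can be done
```

I carried out every step and handed the job in at about 39.5 s of the 61 s allowed; no verdict was reported.

- **First lay-down:** I lifted the orange thermometer out by the barrel, laid it on the mat and let go. It measured within about 1 mm of the mat's middle.
- **Aim and hold:** I took it again by the handle. The grip width read 40.4 mm against 41 mm with the trigger home. I held it for over 2 s, square to the patch and about 15 cm away. The predicted barrel outline matched the scene and wrist pictures to a few mm.
- **Last checks:**
  - The thermometer lies flat on its side in the middle of the mat.
  - The gripper is clear, with contact force about 0.
  - The other things on the desk show no visible change from the start.
- **Weak points:**
  - The trigger's release was not measured; I only opened the gripper and moved away.
  - The top and scene views disagreed by about 7 mm on the mat's position. I used a value between them, which is well inside the tolerance.
  - Laying it down the first time pressed the mat with about 20 N.

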